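Undo a left-hand spindle knob and take out the slotted washer

ROBOT

A 6-joint arm with a two-finger parallel gripper is mounted at the origin on the work surface. World frame = base frame: x ahead of the robot, y to its left, z up, the work surface at z = 0. Lengths are in m, angles in degrees, forces in N, time in s.
With the tool pointing down it reaches from about 0.375 to 0.925 m from the base axis. Payload 5.7 kg.
Tool frame: the origin (TCP) lies where the fingers leave the gripper's body, on its centre line; the fingertips stand 80 mm ahead of it and the grasp point (between the pads) lies 61 mm ahead of it; z points along the fingers, y is the line along which they close (so a half turn about z gives the same grasp; the last joint's range is limited). The gripper opens to 88 mm and grips with 3 to 60 N. Pads are 20 mm wide; open, the fingers measure 115 mm over their backs; the gripper's body (75 mm by 178 mm) begins 61 mm behind the grasp point.
Start: joints at [69.895, 20.558, 86.54, -0, 72.909, -6.595], TCP at [0.14, 0.583, 0.303] pointing down, gripper open.
Joint ranges: [-170.27, 170.27], [-57.76, 135], [12.27, 136.19], [-55.21, 235.2], [11.17, 155.16], [-170.74, 170.74]. Speed limits (degrees/s): [136.94, 136.94, 180, 180, 180, 180].

INTERFACE

Orientations are given as a 3x3 rotation matrix whose columns are the frame's x, y, z axes.
In Python, from workcell import arm, gripper_open, grab, ik, sensors, snapshot, finish_job, search_frame, cut_out, landmark_of gives the robot as it stands. Calls block until the motion is done:
- arm.move_to(position, orientation): joint-space move of the TCP to a pose.
- arm.servo_line(position, attitude=None, feed=0.15): straight line of the TCP; attitude=None keeps the orientation; feed is the mean speed in m/s.
- arm.move_j(angles): joint-space move.
- gripper_open() and grab(effort=None): open the fingers fully, or close them until they stop; effort is the grip in N (None keeps the last).
- arm.hold(seconds).
- ik(position, orientation): joint angles nearest the present ones, or None.
- sensors.observe(): the state.
- snapshot(name): name is "side" or "top"; returns a dict with "color" (480x640x3 uint8, red, green, blue), "range_z" (480x640 float32, m along the optical axis (not along the pixel's ray), 0 where there is no reading), "fovy" (degrees; the focal length in pixels is half the picture's height over the tangent of half this angle, whatever the lens; pixels are square), "cx", "cy" (the principal point, pixels), "extrinsics" (4x4, takes a point from camera to world coordinates). Camera axes: x right, y up, looking along -z (the intrinsics and any distortion apply to the point x, -y, -z); pixel columns grow to the right and rows downward; lengths in m; the calibration is good to about 2 mm. A picture is of the moment at which its call begins.
A pose or a line that the arm cannot do raises arm.PlanningError and nothing moves.
- finish_job(): hands the job in; it is judged then, once.
Trained networks look in a picture, given as the dict that the camera call returned (one of the last four; its "shot" number tells which), for a name from the list of things; names that differ only in an ending like _2 or _b are one class to them, and where a whole thing is asked for, a point or a joint stands for the part that bears it (a point fixed in the world has none). Each returns a list of dicts, best first, with "p" (0 to 1); they miss things now and then, are a little off and sometimes report something else, mostly with a low value. They report only what shows in the picture. A call takes as long as a camera call. They do not tell look-alikes from the thing itself.
- search_frame(picture, name): "point" ([column, row] in pixels, amid what is visible of it).
- cut_out(picture, name): "pixels" (480x640 bool, what is visible of it) and "point" ([column, row] in pixels, amid what is visible of it).
- landmark_of(picture, name): "point" ([column, row] in pixels: a listed point, or the origin of a listed thing).
The state is a dict: "t": time; "q": joint angles; "qvel": joint speeds; "joint_torque": joint torques, N m; "tool_pos": TCP position; "ee_rot": TCP orientation; "ft_force": force on the tool from outside, world axes, zero at the start; "wrist_torque": the same for the moment, N m; "gripper_width": finger opening in m; "grasp_force": force on a finger pad.
Only numpy, scipy, OpenCV 4.12 (cv2) and the standard library are available. Lean on these libraries where they do the work, as an engineer would, in place of code of your own. Each camera call takes 0.05 s, during which the arm holds its last target. There are 200 camera calls.

TASK

Free the slotted washer from the deburring spindle: the T-bar knob above it has a left-hand thread, so unscrew it clockwise right up to its stop, feeling for the stop so that the sprung spindle and its disc are not wrenched round. Then draw the washer straight out from under the knob by its upright fin, without forcing it against the knob or spindle, and put it down gently inside the tray, flat and fin upward. Leave the knob wound up to its stop and all the other things where they are.

Things in the scene. Friction and masses are not known exactly. Their poses are not given: they have to be found in the camera images.
- unit: grey bench deburring unit fixed to the bench, housing 200 (x) x 170 (y) x 73 mm tall, an upright spindle through its middle. Origin: centre of its underside, on the spindle axis; z up
- spindle: upright spindle, 115 mm flap disc, 58 mm steel hub with its flat top 97 mm above the unit's underside (disc face 4 to 8 mm lower). Origin on the axis, 75 mm above the unit's underside. Sprung: its x lies along the unit's x unloaded and gives 1 rad per 0.9 N m of twist on the knob (0.13 rad while the knob merely turns). Twisted over 0.45 rad (0.40 N m) either way it is damaged
- knob_grip (a point): grip point of the T-knob: on the spindle axis, middle of its bar, x along the bar, z up. Black bar 50 mm long, 14 mm thick, 26 mm tall (16 mm below to 10 mm above this point) on a 20 mm neck and a steel flange. Start angle arbitrary. Flat 15 mm wide finger pads squeezing the bar with F newtons carry a twist of about F x 0.015 m
- knob: the same knob; origin: centre of the underside of its 34 mm, 6 mm thick flange, 30 mm below the grip point. Left-hand thread: CLOCKWISE from above loosens it; it rises 2.2 mm per rad against a steady 0.12 N m and stays where left. A hard stop comes 1.2 to 2.4 rad from the start; where differs and cannot be seen, it is felt as the twist climbing. Anticlockwise is the tight end
- washer: steel horseshoe washer, 55 to 95 g, on the hub under the flange. Plate 44 x 44 x 5 mm (x -24 to 20); origin: underside, on the spindle axis at the start; z up. A 13 mm slot, open at x = -24, straddles the 10 mm spindle. Lips at x -24 to -20, tops 9 mm above the underside, are trapped by the flange until the knob is at its stop, then pass with 2 mm to spare
- washer_fin (a point): grip point on the washer's upright black fin, axes as the washer's: fin 26 mm long (x), 10 mm thick (y), from 5 to 34 mm above the washer's underside, on a 12 mm wide tongue; this point is at x = 64 mm, 24 mm above the underside. The washer comes out level along its own +x, at least 45 mm before it can be lifted
- tray: open grey plastic tray, fixed, 150 (x) x 200 (y) x 22 mm tall, walls 4 mm, floor 4 mm. Origin: centre of its underside
- nut1: loose steel star nut, 32 mm across, 11 mm tall, lying in a corner of the tray; leave it in the tray (origin: centre of underside)
- nut2: a like star nut on the bench between unit and tray (bystander)
- spare_disc: spare flap disc, 115 mm diameter, 12 mm thick, flat on the bench (bystander; origin: centre of underside)
- wrench: steel wrench, 190 mm long, flat on the bench (bystander)
- driver: screwdriver with black handle, lying on the bench (bystander)
- oilcan: plain aluminium can, 52 mm diameter, 130 mm tall, standing (bystander; origin: centre of underside)
- carton: cardboard box 90 x 70 x 50 mm (bystander; origin: centre of underside)
Things that resemble listed ones, but are neither listed nor needed, are in the scene too. Leave any yellow look-alike of the tray alone. Of the things that look like the washer, the smaller one is meant.

How it is judged:
By the outcome, as a careful person would: the job done as asked, in the order asked, and still so for the second after the job is handed in, with the robot touching nothing.
It also fails if it takes over 72 s, if anything falls off the work surface, if the arm or the gripper's body presses on something with over 40 N, if the wrist force passes 120 N, or if a joint passes its speed limit or range.

## Working session

There is one attempt and no reset: what is moved stays moved. The work goes in short steps, each a Python script; the robot and the scene stay as the last script left them, time stands still between calls to the robot, and variables do not carry over. Pictures are saved under pics/ and viewed, at most 10 in all, crops included, and the job is handed in when it is done.

```bash
ls; mkdir -p pics; cat > h.py <<'E'
import numpy as np, cv2
from workcell import *
def K(s):
    f=240/np.tan(np.radians(s["fovy"])/2); return f,s["cx"],s["cy"]
def cloud(s):
    f,cx,cy=K(s); z=s["range_z"].astype(float)
    v,u=np.mgrid[0:480,0:640]
    P=np.stack([(u-cx)/f*z,-(v-cy)/f*z,-z,np.ones_like(z)],-1)@np.array(s["extrinsics"]).T
    P=P[...,:3]; P[z==0]=np.nan; return P
def pix_at_z(s,p,h):
    f,cx,cy=K(s); E=np.array(s["extrinsics"])
    d=E[:3,:3]@np.array([(p[0]-cx)/f,-(p[1]-cy)/f,-1]); o=E[:3,3]
    return o+d*(h-o[2])/d[2]
def save(s,n): cv2.imwrite("pics/"+n,s["color"][...,::-1])
E
python3 - <<'E'
from h import *
for n in("top","side"):
    s=snapshot(n); save(s,n+"0.png"); print(n,{k:v for k,v in s.items() if k not in("color","range_z")})
    C=cloud(s); np.savez(n+"0.npz",C=C,color=s["color"])
    for k in["unit","knob_grip","knob","washer","washer_fin","tray"]:
        for r in landmark_of(s,k)[:3]:
            u,v=map(int,np.round(r["point"])); print(n,k,round(r["p"],2),r["point"],C[np.clip(v,0,479),np.clip(u,0,639)].round(3))
print(sensors.observe())
E
```

```text
pics
top {'fovy': 47.652500055915425, 'cx': 309.805138082808, 'cy': 230.32619521635746, 'extrinsics': array([[ 0.0287918 ,  0.98433044, -0.1739673 ,  0.36863698],
       [-0.99947976,  0.03087994,  0.00930777, -0.01028086],
       [ 0.01453402,  0.17360881,  0.98470744,  1.05447407],
       [ 0.        ,  0.        ,  0.        ,  1.        ]]), 'shot': 1}
top unit 0.92 [400.9, 280.3] [ 0.453 -0.182  0.103]
top unit 0.45 [273.3, 106.3] [0.807 0.062 0.011]
top unit 0.39 [378.3, 126.0] [ 0.755 -0.146  0.054]
top knob_grip 0.79 [419.2, 273.3] [ 0.462 -0.204  0.149]
top knob 0.85 [411.7, 273.4] [ 0.462 -0.193  0.144]
top washer 0.67 [416.7, 399.6] [ 0.239 -0.23   0.002]
top washer 0.58 [409.2, 275.7] [ 0.457 -0.187  0.146]
top washer_fin 0.67 [464.5, 421.8] [ 0.209 -0.303  0.049]
top washer_fin 0.58 [414.2, 237.7] [ 0.524 -0.199  0.13 ]
top tray 0.77 [169.5, 366.2] [0.288 0.234 0.004]
top tray 0.56 [195.0, 239.4] [0.53  0.203 0.004]
side {'fovy': 53.90785461826485, 'cx': 322.239758801974, 'cy': 237.37405061002107, 'extrinsics': array([[ 0.82118716,  0.39690091, -0.410026  ,  0.17619388],
[... 891 characters left out ...]
  7.29117814e+01, -6.59588248e+00]), 'qvel': array([-0.07411173,  0.08866423, -0.0217241 ,  0.08550579, -0.06468087,
        0.00266914]), 'joint_torque': array([-1.55649508e-03, -5.15187693e+01, -2.71076274e+01,  6.73050759e-02,
        2.43259384e-02,  1.17278816e-05]), 'tool_pos': array([0.14013357, 0.58334926, 0.30264285]), 'ee_rot': array([[-9.72345233e-01,  2.33548168e-01, -3.68358902e-05],
       [ 2.33548171e-01,  9.72345224e-01, -1.29560513e-04],
       [ 5.55858138e-06, -1.34580502e-04, -9.99999991e-01]]), 'ft_force': array([ 0.21135445,  0.07701835, -0.35799398]), 'wrist_torque': array([0.04532121, 0.00890871, 0.00865842]), 'grasp_force': 0.0, 'gripper_width': 0.08773206704582247}
```

View pics/top0.png

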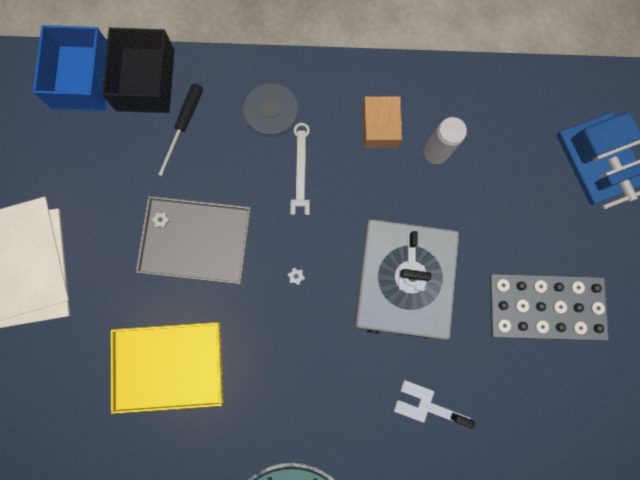

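```bash
python3 - <<'E'
from h import *
a=cv2.imread("pics/top0.png")[215:315,340:480]; b=cv2.imread("pics/side0.png")[260:400,290:450]
a=cv2.resize(a,(560,400),interpolation=cv2.INTER_CUBIC)[:, :400]; b=cv2.resize(b,(400,350),interpolation=cv2.INTER_CUBIC)
a=cv2.resize(cv2.imread("pics/top0.png")[215:315,350:450],(400,400),interpolation=3); b=cv2.resize(cv2.imread("pics/side0.png")[260:400,290:430],(400,400),interpolation=3)
cv2.imwrite("pics/crop0.png",np.hstack([a,b]))
E
```

```text
(no output)
```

View pics/crop0.png

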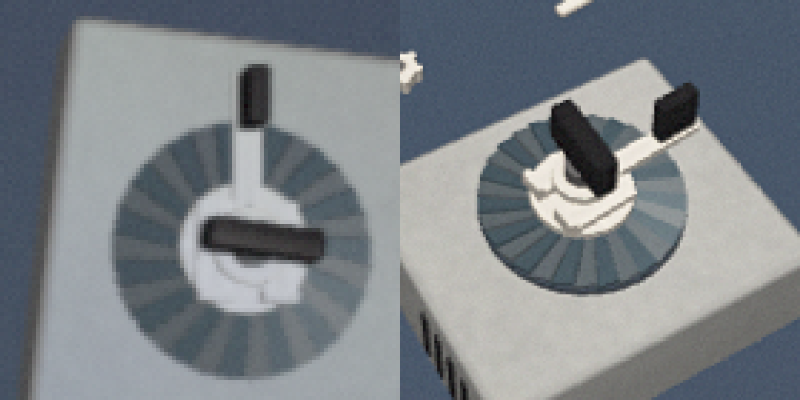

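The grey tray is at (193,240) and its yellow look-alike is at (167,368). There are two washer candidates. One is under the T-knob at about (410,270), with its fin at (413,240). The other is a larger fork on the bench at (435,405). The one on the spindle is meant: it is the smaller, and the crop confirms its plate is under the flange. The knob bar runs from (400,273) to (431,276), roughly perpendicular to the fin.

```bash
cat >> h.py <<'E'
def rect(P):
    (c,wh,a)=cv2.minAreaRect((P[:,:2]*1000).astype(np.float32))
    if wh[0]<wh[1]: wh=wh[::-1]; a+=90
    a=(a+90)%180-90
    return np.array(c)/1000,np.array(wh),a
def measure(C,col,axis=(0.457,-0.197),verbose=True):
    out={}
    dark=col.max(-1)<75
    d=np.hypot(C[...,0]-axis[0],C[...,1]-axis[1])
    k=dark&(C[...,2]>.135)&(d<.04); f=dark&(C[...,2]>.124)&(C[...,2]<.14)&(d>.042)&(d<.09)
    for n,m in(("bar",k),("fin",f)):
        P=C[m]; zt=np.percentile(P[:,2],90); P=P[P[:,2]>zt-.006]
        c,wh,a=rect(P); out[n]=(c,wh,a,np.median(P[:,2]))
        if verbose: print(n,len(P),c.round(4),P.mean(0).round(4),wh.round(1),round(a,1))
    return out
E
python3 - <<'E'
from h import *
for n in("top","side"):
    d=np.load(n+"0.npz"); C=d["C"]; col=d["color"].astype(int); print(n)
    measure(C,col)
    x,y,z=np.moveaxis(C,-1,0); near=(abs(x-.457)<.16)&(abs(y+.197)<.16)
    P=C[near&(z>.066)&(z<.080)]; print("unit",rect(P),P[:,2].mean())
    # disc
    P=C[near&(z>.084)&(np.hypot(x-.457,y+.197)<.075)]; print("disc",cv2.minEnclosingCircle((P[:,:2]*1000).astype(np.float32)))
    t=(abs(x-.53)<.16)&(abs(y-.2)<.17)
    P=C[t&(z>.016)&(z<.03)]; print("tray rim",rect(P)); P=C[t&(z>.008)&(z<.016)];
    P=C[t&(z>.0)&(z<.008)&(abs(x-.53)<.05)&(abs(y-.2)<.08)]; print("floor",P[:,2].mean(),"bench",np.nanmedian(z[(abs(x-.4)<.1)&(abs(y-.05)<.03)]))
E
```

```text
top
bar 225 [ 0.4597 -0.1989] [ 0.4595 -0.1993  0.1455] [48.9 13.6] 84.7
fin 81 [ 0.5239 -0.1986] [ 0.5233 -0.1984  0.1313] [24.7  8.8] 1.2
unit (array([ 0.46033963, -0.19955901]), array([200.11451721, 170.45883179]), -5.9876861572265625) 0.07337443680930006
disc ((467.56182861328125, -199.61924743652344), 64.34270477294922)
tray rim (array([0.56783527, 0.20015939]), array([232.38191223, 201.3374176 ]), -4.622894287109375)
floor 0.0042536188983105 bench 0.0004724686729580263
side
bar 253 [ 0.4604 -0.2019] [ 0.4596 -0.203   0.1446] [47.9 13.5] 85.0
fin 100 [ 0.5247 -0.2015] [ 0.524  -0.2024  0.1302] [25.7 10.5] -1.9
unit (array([ 0.46065002, -0.20123221]), array([199.40899658, 171.1328125 ]), -5.971366882324219) 0.0727869138754256
disc ((467.918212890625, -202.24642944335938), 64.22068786621094)
tray rim (array([0.51872156, 0.20847168]), array([243.93084717, 228.84776306]), 65.48931884765625)
floor 0.003513121109575632 bench -0.0002462030479782884
```

```bash
cat >> h.py <<'E'
def R(phi):
    c,s=np.cos(np.radians(phi)),np.sin(np.radians(phi))
    return np.array([[-s,c,0],[c,s,0],[0,0,-1.]])
def st(tag=""):
    o=sensors.observe(); print(tag,"t%.2f"%o["t"],o["tool_pos"].round(4),"F",o["ft_force"].round(2),"T",o["wrist_torque"].round(3),"w%.4f g%.1f"%(o["gripper_width"],o["grasp_force"])); return o
AX=np.array([0.4602,-0.2003])
E
python3 - <<'E'
from h import *
r=R(-5.2)
arm.move_to([*AX,.30],r); st("above")
arm.servo_line([*AX,.2145],feed=.1); st("down")
grab(3); st("grab3")
arm.servo_line([*AX,.2065],feed=.05); st("slid"); 
grab(18); o=st("grab18"); print(o["q"].round(1))
s=snapshot("side"); save(s,"grip.png"); cv2.imwrite("pics/gripc.png",cv2.resize(s["color"][200:380,260:460,::-1],(600,540)))
E
```

```text
above t3.67 [ 0.4604 -0.1997  0.3   ] F [0.73 0.4  0.19] T [-0.05   0.086 -0.008] w0.0875 g0.0
down t4.68 [ 0.4606 -0.2005  0.215 ] F [-0.02  0.44 -0.06] T [-0.074  0.075 -0.012] w0.0874 g0.0
grab3 t5.81 [ 0.4608 -0.2004  0.2146] F [ 2.21  0.07 -1.35] T [-0.048 -0.397 -0.056] w0.0139 g3.0
slid t6.12 [ 0.4608 -0.2006  0.2063] F [ 4.78 -1.71 -2.71] T [-0.242 -0.642 -0.041] w0.0138 g3.0
grab18 t6.33 [ 0.4607 -0.2006  0.2064] F [ 4.97 -1.79 -4.12] T [-0.38  -0.933 -0.035] w0.0140 g18.0
[-31.4  19.2 104.9   0.   55.9 -26.2]
```

View pics/gripc.png

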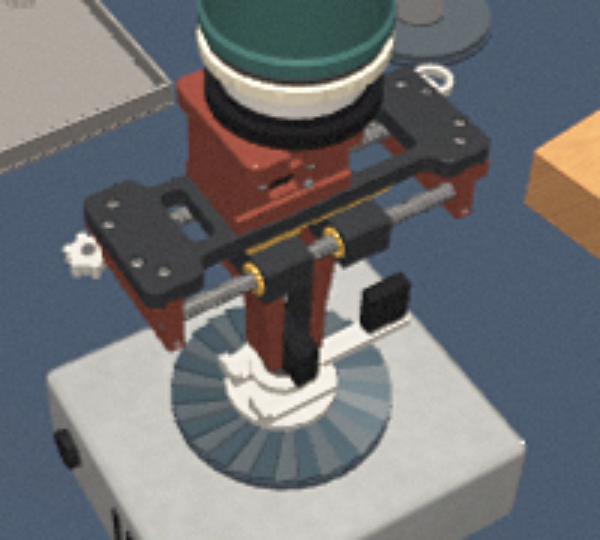

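The bar is gripped between the pads, and the fin is clear of the fingers. Next I turn it clockwise while watching the twist.

```bash
cat > turn.py <<'E'
from h import *
import sys
A=np.array([.4608,-.2006]); z0=.2065; phi0=-5.2
def go(d): # d deg clockwise
    arm.move_to([*A,z0+.0022*np.radians(d)],R(phi0-d))
def tz(n=3):
    return np.mean([(sensors.observe()["wrist_torque"][2]) for _ in range(1)])
if __name__=="__main__":
    log=[];go(0); b=tz(); t0=sensors.observe()["t"]; print("bias",b)
    d=0; hit=0
    while d<150:
        d+=3; go(d); o=sensors.observe(); T=o["wrist_torque"][2]-b; log.append((d,round(T,3),round(o["t"],1)))
        if T>.23: hit+=1
        if T>.30 or hit>=2 or (d==9 and T<-.05) : break
    print(log[:4]); print([l[1] for l in log]); print(log[-1]); st()
E
python3 turn.py
```

```text
bias 0.029277725619958228
[(3, np.float64(-0.034), 6.9), (6, np.float64(0.079), 7.1), (9, np.float64(0.047), 7.4), (12, np.float64(0.086), 7.6)]
[np.float64(-0.034), np.float64(0.079), np.float64(0.047), np.float64(0.086), np.float64(0.075), np.float64(0.062), np.float64(0.012), np.float64(0.087), np.float64(0.043), np.float64(0.061), np.float64(0.112), np.float64(0.106), np.float64(0.107), np.float64(0.103), np.float64(0.064), np.float64(0.072), np.float64(0.087), np.float64(0.137), np.float64(0.097), np.float64(0.053), np.float64(0.062), np.float64(0.091), np.float64(0.029), np.float64(0.136), np.float64(0.091), np.float64(0.082), np.float64(0.008), np.float64(0.101), np.float64(0.116), np.float64(0.191), np.float64(0.238), np.float64(0.139), np.float64(0.353)]
(99, np.float64(0.353), 14.9)
 t14.88 [ 0.4598 -0.1989  0.2096] F [-3.53  4.67 -9.29] T [1.098 0.843 0.383] w0.0142 g18.1
```

```bash
cat > av.py <<'E'
from turn import *
def avg(n=10):
    L=[]
    for _ in range(n):
        arm.hold(.03); L.append(sensors.observe()["wrist_torque"][2])
    return np.mean(L).round(3),np.std(L).round(3)
E
python3 - <<'E'
from av import *
for d in (96,93): 
    go(d); print(d,avg()); 
st()
s=snapshot("top"); m=[r for r in landmark_of(s,"washer_fin")[:2]]; print(m)
E
```

```text
96 (np.float64(0.258), np.float64(0.038))
93 (np.float64(0.219), np.float64(0.025))
 t16.05 [ 0.4598 -0.199   0.2095] F [-4.92  5.24 -8.55] T [1.027 1.005 0.181] w0.0138 g18.0
[]
```

```bash
python3 - <<'E'
from av import *
import turn
for d in (88,84,81): go(d)
print(avg(6)); o=st()
gripper_open(); st("open")
p=sensors.observe()["tool_pos"]; arm.servo_line([*p[:2],.30],feed=.15)
arm.move_to([.36,.12,.34],R(0)); st("away")
for n in("top","side"):
    s=snapshot(n); save(s,n+"1.png"); C=cloud(s); np.savez(n+"1.npz",C=C,color=s["color"])
    try: measure(C,s["color"].astype(int))
    except Exception as e: print(e)
    x,y,z=np.moveaxis(C,-1,0)
    g=(s["color"].max(-1).astype(int)-s["color"].min(-1)<30)
    t=(abs(x-.53)<.11)&(abs(y-.2)<.125)
    P=C[t&(z>.017)&(z<.026)]; print("tray rim",rect(P),len(P))
a=cv2.resize(cv2.imread("pics/top1.png")[215:315,350:450],(400,400),interpolation=3); b=cv2.resize(cv2.imread("pics/side1.png")[260:400,290:430],(400,400),interpolation=3)
cv2.imwrite("pics/crop1.png",np.hstack([a,b]))
E
```

```text
(np.float64(0.055), np.float64(0.036))
 t17.10 [ 0.4597 -0.1993  0.2094] F [-5.84  4.79 -5.78] T [0.893 1.171 0.02 ] w0.0137 g18.0
open t18.30 [ 0.4608 -0.2006  0.2096] F [ 0.34  0.04 -0.21] T [ 0.02   0.17  -0.012] w0.0879 g0.0
away t20.32 [0.3605 0.1196 0.3398] F [ 0.73  0.29 -0.03] T [-0.062  0.079 -0.003] w0.0880 g0.0
bar 68 [ 0.4595 -0.1986] [ 0.4606 -0.1955  0.1477] [44.5 13.4] 6.7
fin 42 [ 0.5233 -0.205 ] [ 0.5233 -0.2041  0.1308] [23.2  7.8] -8.0
tray rim (array([0.52714142, 0.20332639]), array([200.87690735, 150.40499878]), 85.38226318359375) 677
bar 267 [ 0.4599 -0.2016] [ 0.4588 -0.2026  0.1474] [48.1 14.4] 8.3
fin 101 [ 0.5244 -0.2083] [ 0.5237 -0.209   0.1304] [26.1 11.1] -2.5
tray rim (array([0.52829346, 0.20171948]), array([205.91331482, 151.58470154]), 85.33183288574219) 577
```

View pics/crop1.png

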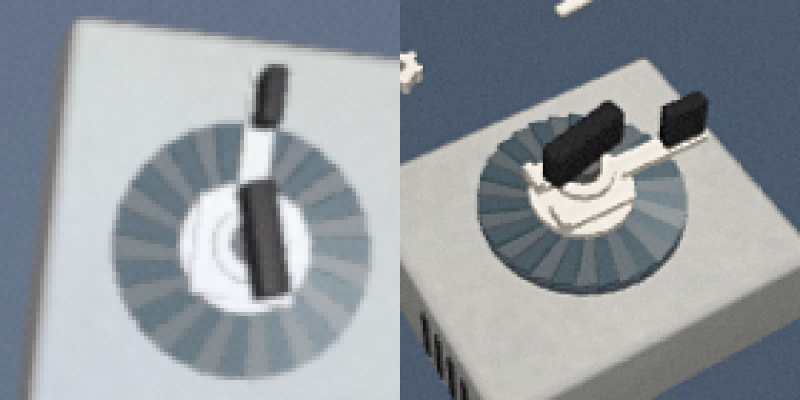

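The bar now points about 7° (crop left, (265,240)). The knob top rose to 147.5 mm, which matches the stop height. The fin (crop left, (270,95)) has a yaw of about −5.6°. Next I grip the fin lightly.

```bash
python3 - <<'E'
from h import *
r=R(-95.6)
F=np.array([.5238,-.2061])
arm.move_to([*F,.27],r); st("above")
arm.servo_line([*F,.1858],feed=.1); st("down")
grab(4); arm.hold(.2); o=st("grab")
for i in range(4):
    cmdp=F if i==0 else c
    f=np.mean([ (arm.hold(.03),sensors.observe()["ft_force"])[1] for _ in range(5)],0); print(f.round(2))
    c=cmdp+np.clip(f[:2]/10000*.8,-.001,.001)
    if np.hypot(*f[:2])<.8: break
    arm.servo_line([*c,.1858],feed=.02); 
print(c); st()
s=snapshot("side"); save(s,"fin.png"); cv2.imwrite("pics/finc.png",cv2.resize(s["color"][200:380,290:490,::-1],(600,540)))
E
```

```text
above t21.82 [ 0.5236 -0.2054  0.2701] F [-0.97 -0.13  0.68] T [ 0.006  0.134 -0.034] w0.0881 g0.0
down t22.81 [ 0.5242 -0.2062  0.1863] F [-0.2   0.45 -0.85] T [-0.001  0.165 -0.034] w0.0873 g0.0
grab t24.20 [ 0.5238 -0.2061  0.1858] F [ 0.43  0.5  -0.7 ] T [-0.082  0.177 -0.033] w0.0104 g4.0
[ 0.01  0.13 -0.12]
[ 0.52380067 -0.20608992]
 t24.37 [ 0.5238 -0.2061  0.1858] F [ 0.05  0.3  -0.29] T [-0.002  0.134 -0.024] w0.0100 g4.0
```

View pics/finc.png

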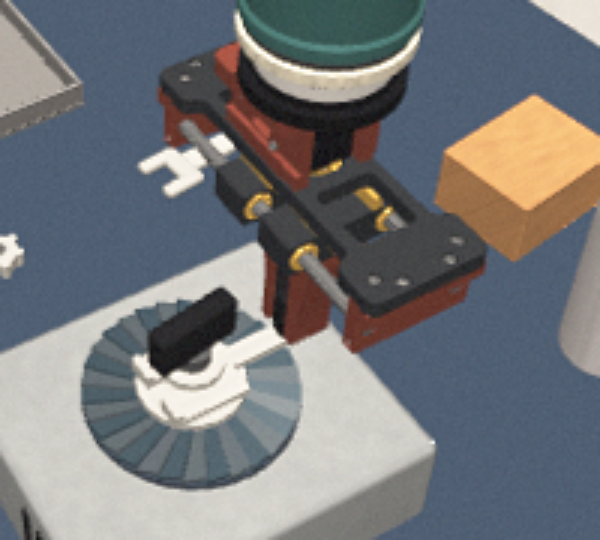

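The fin at (300,300) is gripped squarely with no side load. Now the pull, with force monitoring.

```bash
python3 - <<'E'
from h import *
grab(20); o=st("grip20")
p=np.array([.5238,-.2061]); u=np.array([np.cos(np.radians(-5.6)),np.sin(np.radians(-5.6))]); n=np.array([-u[1],u[0]])
z=.1858+.0007; off=0
arm.servo_line([*p,z],feed=.02); st("lift")
for d in (4,8,12,16,20,26,32,38,44,50,62):
    arm.servo_line([*(p+u*d/1000+n*off),z],feed=.05)
    f=np.mean([(arm.hold(.02),sensors.observe()["ft_force"])[1] for _ in range(3)],0)
    print(d,"along %.1f lat %.1f z %.1f"%(f[:2]@u,f[:2]@n,f[2]))
    if abs(f[:2]@n)>1.5: off+=np.clip(f[:2]@n/10000*.8,-.0005,.0005)
    if abs(f[:2]@u)>8: print("STOP"); break
st()
E
```

```text
grip20 t24.63 [ 0.5238 -0.2061  0.1858] F [-0.45 -0.4  -0.03] T [-0.006  0.15   0.024] w0.0099 g20.0
lift t24.88 [ 0.5238 -0.2061  0.1865] F [ 0.12  0.85 -0.21] T [-0.053  0.114  0.01 ] w0.0096 g20.0
4 along -0.6 lat 0.1 z -0.8
8 along 0.4 lat 0.1 z -0.5
12 along -0.5 lat 0.2 z -1.0
16 along -0.1 lat 0.0 z -1.1
20 along -0.4 lat 0.5 z -0.1
26 along 0.2 lat -0.1 z -0.6
32 along 0.1 lat 0.3 z -0.9
38 along -0.3 lat 0.1 z -0.5
44 along -0.2 lat -0.0 z -1.0
50 along -0.3 lat -0.2 z -0.6
62 along -0.3 lat -0.0 z -0.6
 t28.41 [ 0.5856 -0.2121  0.1864] F [ 0.05  0.08 -0.62] T [ 0.035  0.048 -0.003] w0.0099 g20.0
```

```bash
python3 - <<'E'
from h import *
p=sensors.observe()["tool_pos"]
arm.servo_line([p[0],p[1],.28],feed=.15)
a=np.radians(-4.6); M=np.array([[np.cos(a),-np.sin(a)],[np.sin(a),np.cos(a)]])
q=np.array([.5277,.2025])+M@np.array([.034,-.025])
arm.move_to([*q,.25],R(-94.6)); st("above tray")
arm.servo_line([*q,.12],feed=.12)
arm.servo_line([*q,.097],feed=.05); arm.hold(.2)
b=np.mean([(arm.hold(.03),sensors.observe()["ft_force"][2])[1] for _ in range(6)])
z=.097
while z>.0905:
    z-=.0005; arm.servo_line([*q,z],feed=.02)
    f=np.mean([(arm.hold(.02),sensors.observe()["ft_force"][2])[1] for _ in range(3)])-b
    if f>1.2: break
print(z,f); st("touch")
s=snapshot("side"); cv2.imwrite("pics/place.png",cv2.resize(s["color"][130:310,180:380,::-1],(600,540)))
E
```

```text
above tray t30.63 [0.5601 0.1739 0.25  ] F [ 0.61  0.5  -0.53] T [ 0.048  0.1   -0.052] w0.0099 g20.0
0.0925 4.329795334705425
touch t35.58 [0.5596 0.1749 0.0928] F [-0.41  0.49  3.9 ] T [-0.022  0.27  -0.016] w0.0098 g20.0
```

View pics/place.png

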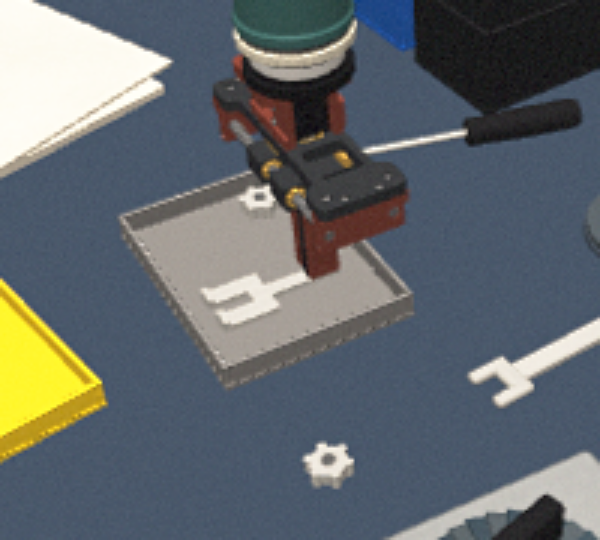

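The washer lies flat on the tray floor at about (250,295), with the nut at (258,197) clear of the opening fingers. Now I release it and check.

```bash
python3 - <<'E'
from h import *
p=sensors.observe()["tool_pos"]
arm.servo_line([p[0],p[1],.0929],feed=.02)
gripper_open(); st("open")
q=sensors.observe()["tool_pos"]; arm.servo_line([q[0],q[1],.28],feed=.12)
arm.move_to([.30,.42,.32],R(-60)); arm.hold(.3); st("away")
s=snapshot("top"); save(s,"top2.png"); C=cloud(s)
try: measure(C,s["color"].astype(int))
except Exception as e: print(e)
d=(C[...,0]>.52)&(C[...,0]<.6)&(C[...,1]>.14)&(C[...,1]<.21)&(s["color"].max(-1)<75)
print("fin",C[d].mean(0).round(4),np.percentile(C[d][:,2],95))
E
```

```text
open t37.12 [0.5596 0.1749 0.0929] F [-0.2  -0.77 -0.13] T [0.011 0.135 0.019] w0.0878 g0.0
away t40.48 [0.3007 0.4197 0.3199] F [0.71 0.12 0.26] T [-0.086  0.201  0.017] w0.0875 g0.0
bar 225 [ 0.4604 -0.199 ] [ 0.4602 -0.1985  0.1484] [47.9 13.3] 9.7
index -1 is out of bounds for axis 0 with size 0
fin [0.5594 0.1715 0.0347] 0.04024550880564792
```

View pics/top2.png

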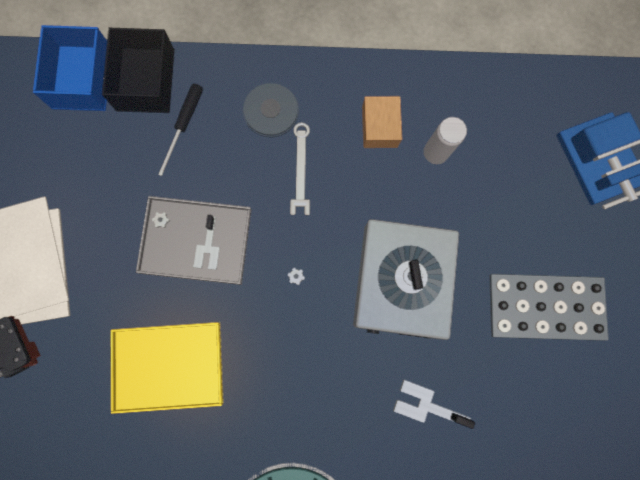

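The washer is flat in the tray at (208,240) with its fin up. The knob bar is at (416,275), wound up to its stop, and everything else looks undisturbed.

```bash
python3 -c "
from workcell import *
print(finish_job())"
```

```text
the job is handed in; nothing more can be done
None
```

The job is handed in after about 40 s of robot time: the knob is at its stop, the washer was drawn out with no measurable side load, and it lies flat in the grey tray, fin up. At the stop the twist sensor briefly read about 0.35 to 0.38 N m, near the 0.40 limit; the averaged reading just after, 3° back, was about 0.26.

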